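# Swap two instrument trays over a steriliser exchange turntable

## Robot

A 6-joint arm with a two-finger parallel gripper is mounted at the origin on the work surface. World frame = base frame: x ahead of the robot, y to its left, z up, the work surface at z = 0. Lengths are in m, angles in rad, forces in N, time in s.
With the tool pointing down it reaches from about 0.275 to 0.775 m from the base axis. Payload 14.6 kg.
Tool frame: the origin (TCP) lies midway between the tips of the shut fingers; the grasp point (between the pads) lies 19 mm behind it; z points along the fingers, y is the line along which they close (so a half turn about z gives the same grasp; the last joint's range is limited). The gripper opens to 85 mm and grips with 20 to 120 N. Pads are 22 mm wide; open, the fingers measure 114 mm over their backs; the gripper's body (76 mm by 85 mm) begins 54 mm behind the grasp point. The pads swing forward as they close: fully open they stand 13 mm farther back than shut.
Start: joints at [-0.155, 0.263, -0.048, 1.259, 0, 1.415], TCP at [0.525, -0, 0.231] pointing down, gripper open.
Joint ranges: [-2.65, 2.65], [-0.89, 1.7], [-1.18, 1.37], [-2.13, 2.11], [-1.35, 1.29], [-3.14, 3.14]. Speed limits (rad/s): [1.89, 1.89, 2.57, 2.79, 3.14, 3.14].

## Interface

Orientations are given as a unit quaternion [w, x, y, z].
In Python, from plant import robot gives the robot as it stands.
- The arm moves only by the tool servo_tool, never from a script. Its argument "targets" is a list of rows, each a list of 2 entries, a list of its own where there are three numbers: the shift along the tool's x, y, z normalised to -1 to 1, where 1 is 300 mm, then the turn, a rotation vector about the tool's x, y, z normalised to -1 to 1, where 1 is pi rad. A call has 1 to 8 rows; each row is the pose to reach, as a shift and turn from the pose commanded when the call began, along the tool's axes at that moment, turning the shorter way round; what a row does not reach only later rows make up. A row lasts 1/10 s, in which the tool goes at most 50 mm and 8.59 degrees, less where a joint would pass 70% of its speed; a pose out of reach is approached as far as the arm can. A call with a number of a shift or a turn outside -1 to 1 is refused whole. A call with a gripper value outside its range is refused whole. "grip" is the opening, from 0 (shut) to 1 (fully open), set as the call begins (left out, the last holds). The fingers move at their own pace and stop on an object; "newtons" is the grip in N (left out, the last holds). Time passes only in rows, so rows that repeat a pose let the fingers close. It gives the time, the measured TCP pose, the force, the opening and the grip force at its end, in the units of the state.
- robot.get_obs(): the state, without advancing time (a new reading comes with each control period).
- robot.grab_frame(name): name is "scene" or "side" or "wrist"; returns a dict with "img" (400x640x3 uint8, red, green, blue), "z_map" (400x640 float32, m along the optical axis (not along the pixel's ray), 0 where there is no reading), "mtx" (3x3 intrinsics, pixels), "R" (3x3) and "t" (3): a world point X has camera coordinates R X + t; the wrist camera has in their place "tool_from_camera" (4x4, takes a point from camera to tool coordinates, whose origin is the TCP and whose axes are the flange's). Camera axes: x right, y down, z forward; pixel columns grow to the right and rows downward; lengths in m; the calibration is good to about 2 mm. A picture is of the moment at which its call begins: read the wrist's pose just before it.
- robot.job_done(): hands the job in; it is judged then, once.
The state is a dict: "time_s": time; "q": joint angles; "joint_velocities": joint speeds; "effort": joint torques, N m; "position": TCP position; "tcp_rot": TCP orientation; "ft_force": force on the tool from outside, world axes, zero at the start; "ft_torque": the same for the moment, N m; "width": finger opening in m; "grasp_force": force on a finger pad.
Only numpy, scipy, OpenCV 4.12 (cv2) and the standard library are available. Lean on these libraries where they do the work, as an engineer would, in place of code of your own. Each camera call takes 0.05 s, during which the arm holds its last target. There are 200 camera calls.

## Task

Swap the two steel instrument trays without lifting them: slide the tray in the dock into the empty bay of the turntable until you feel it press gently on the stop, turn the table half a turn past its detent to its stop, and then slide the other tray out into the dock. Leave everything else on the counter where it is.

Things in the scene. Friction and masses are not known exactly. Their poses are not given: they have to be found in the camera images.
- station: White exchange station, fixed. Origin on the turntable's axis at table height; x runs along the slide line from the axis to the dock, y across it, z up. Dock floor and turntable top (the deck) are 24 mm above the table. Along x: far bay, fence, near bay, dock. Turntable disc radius 140 mm. Guide rails with flared mouths, 18 mm high, 58 to 60 mm either side of the centre line.
- dock (a point): Where a docked tray's origin stands, on the deck at station x = 206 mm. The dock floor runs from station x = 148 to 263 mm, where a 41 mm high end stop stands; the gap to the disc is 8 mm.
- near_bay (a point): Middle of the near bay, on the deck at station x = 73 mm: empty at the start, open to the dock. A tray pressed home has its centre at x = 64 to 76 mm. Fixed point, does not turn.
- far_bay (a point): Middle of the far bay, on the deck at station x = -73 mm, open away from the dock; holds a tray at the start. A tray here counts within 19 mm along and 12 mm across. Fixed point, does not turn.
- turntable (a joint): Turntable angle in rad, 0 at the start, grows counter-clockwise seen from above; hard stops at 0 and 3.1416 (half a turn). A spring pawl at the rim resists from 0.06 to 0.18 and from 2.96 to 3.08 rad, taking some 4 to 8 N at a handle post; beyond it the table rests at its stop.
- fence: Fence across the turntable, turning with it: 12 mm thick (x), 125 wide, 45 high; origin on the axis at deck height, axes as the station's at angle 0. On its +x side a black rubber stop pad, 70 wide, 6 to 32 above the deck, on an adjusting screw: its face is 14 to 26 mm from the axis, setting not measured, so find it by touch. -x pad's face: 16 mm. The fence gives 1 mm per 10 N.
- post_a (a point): Top centre of a handle post on the turntable, upright round steel, 16 mm diameter, 55 mm above the deck, 95 mm from the axis, on the station's +y side at angle 0. For turning the table by pushing or pinching.
- post_b (a point): Top centre of the second, equal handle post, across from the first (station's -y side at angle 0).
- deep_tray: Open stainless tray, 100 mm long (its x) by 110 mm wide (its y), walls 4 mm thick, too wide to grasp across; origin at the centre of its underside, x along the station's x. Stands on two runners; inner floor 9 mm above the origin. The deep one: 50 mm high, empty.
- low_tray: Open stainless tray, 100 mm long (its x) by 110 mm wide (its y), walls 4 mm thick, too wide to grasp across; origin at the centre of its underside, x along the station's x. Stands on two runners; inner floor 9 mm above the origin. The low one: 28 mm high, two instruments on blue blocks across its middle, 18 mm broad, none above the rim; the 36 mm next to each end wall are free.
- cast: Bystander: plaster tooth model, 60 mm square, 39 mm high, beside the dock; origin under its centre.
- jar: Bystander: amber jar, 60 mm diameter, 70 mm high, beside the dock; origin under its centre.
- cup: Bystander: clear cup, 64 mm diameter, 70 mm high, beyond the far bay; origin under its centre.
- bottle: Bystander: white bottle, 68 mm diameter, 190 mm high; origin under its centre.
- bowl: Bystander: steel bowl, 120 mm diameter, 50 mm high; origin under its centre.
- brush: Bystander: cleaning brush lying on the counter; origin under its middle.
- spray: Bystander: green bottle with red cap, 60 mm diameter, 170 mm high; origin under its centre.

How it is judged:
On the way, in this order (a step that is already met when the one before it is completed fails the run):
1. slide the docked tray into the empty bay and press it on the fence's stop pad with 4 to 20 N (aim for 10 N) for 0.25 s, the table still at its start angle (below 0.07 rad) (((x of deep_tray in the frame of station between 0.054 and 0.092 m and y of deep_tray in the frame of station between -0.012 and 0.012 m and angle between each of deep_tray, low_tray's own z axis and vertical below 0.05 rad and x of low_tray in the frame of station between -0.092 and -0.054 m and y of low_tray in the frame of station between -0.012 and 0.012 m and contact force between deep_tray and fence between 4 and 20 N and distance of deep_tray from where it was at the start of the episode above 0.1 m and value of joint turntable below 0.07 rad) or (x of low_tray in the frame of station between 0.054 and 0.092 m and y of low_tray in the frame of station between -0.012 and 0.012 m and angle between each of low_tray, deep_tray's own z axis and vertical below 0.05 rad and x of deep_tray in the frame of station between -0.092 and -0.054 m and y of deep_tray in the frame of station between -0.012 and 0.012 m and contact force between low_tray and fence between 4 and 20 N and distance of low_tray from where it was at the start of the episode above 0.1 m and value of joint turntable below 0.07 rad))), for 0.25 s.
2. then turn the turntable half a turn, past its spring detent to its stop (within 0.05 rad), both trays still in their bays (value of joint turntable above 3.09159 rad and ((x of deep_tray in the frame of station between 0.054 and 0.092 m and y of deep_tray in the frame of station between -0.012 and 0.012 m and angle between each of deep_tray, low_tray's own z axis and vertical below 0.05 rad and x of low_tray in the frame of station between -0.092 and -0.054 m and y of low_tray in the frame of station between -0.012 and 0.012 m) or (x of low_tray in the frame of station between 0.054 and 0.092 m and y of low_tray in the frame of station between -0.012 and 0.012 m and angle between each of low_tray, deep_tray's own z axis and vertical below 0.05 rad and x of deep_tray in the frame of station between -0.092 and -0.054 m and y of deep_tray in the frame of station between -0.012 and 0.012 m)) and distance of each of deep_tray, low_tray from where it was at the start of the episode above 0.1 m), for 0.2 s.
At the end, for the whole second after the job is handed in: The trays have changed places and rest level: the one from the dock in the far bay (centre 54 to 92 mm from the axis), the other in the dock (centre at station x = 196 to 217 mm, within 8 mm of the centre line), the table within 0.05 rad of its half-turn stop (value of joint turntable above 3.09159 rad and ((x of deep_tray in the frame of station between 0.196 and 0.217 m and y of deep_tray in the frame of station between -0.008 and 0.008 m and angle between each of deep_tray, low_tray's own z axis and vertical below 0.05 rad and x of low_tray in the frame of station between -0.092 and -0.054 m and y of low_tray in the frame of station between -0.012 and 0.012 m) or (x of low_tray in the frame of station between 0.196 and 0.217 m and y of low_tray in the frame of station between -0.008 and 0.008 m and angle between each of low_tray, deep_tray's own z axis and vertical below 0.05 rad and x of deep_tray in the frame of station between -0.092 and -0.054 m and y of deep_tray in the frame of station between -0.012 and 0.012 m)) and distance of each of deep_tray, low_tray from where it was at the start of the episode above 0.1 m and linear speed of each of deep_tray, low_tray below 0.01 m/s and velocity of joint turntable between -0.03 and 0.03 rad/s); the robot touches nothing.
It fails at once if a tray is lifted more than 20 mm off the deck or tipped more than 0.2 rad (about 11 degrees) (height (world z) of any of deep_tray, low_tray above 0.044 m or angle between any of deep_tray, low_tray's own z axis and vertical above 0.2 rad).
It fails at once if a tray is pushed with more than 60 N (contact force between any of the arm, the fingers and deep_tray above 60 N or contact force between any of the arm, the fingers and low_tray above 60 N).
It fails at once if a bystander (cast, jar, cup, bottle, bowl, brush, spray) is moved by more than 30 mm (distance of any of cast, jar, cup, bottle, bowl, brush, spray from where it was at the start of the episode above 0.03 m).
It also fails if it takes over 70 s, if anything falls off the work surface, if the arm or the gripper's body presses on something with over 40 N, if the wrist force passes 120 N, or if a joint passes its speed limit or range.

## Working session

There is one attempt and no reset: what is moved stays moved. The work goes in short steps, Python scripts to look and compute and a tool call to move; the robot and the scene stay as the last step left them, time stands still between calls to the robot, and variables do not carry over. Pictures are saved under pics/ and viewed, at most 10 in all, crops included, and the job is handed in when it is done.

Besides the shell and the picture viewer there is one more tool, called after ">>>" in YAML: its name, and indented under it one key for each argument. servo_tool: Moves the arm, as the interface text tells. Its arguments: {"type":"object","properties":{"targets":{"type":"array"},"grip":{"type":"number"},"newtons":{"type":"number"}},"required":["targets"]}

```bash
mkdir -p pics; ls; cat > h.py <<'E'
import numpy as np, cv2
from plant import robot
def grab(n,f):
    d=robot.grab_frame(n); cv2.imwrite('pics/'+f,d['img'][:,:,::-1]); np.savez('pics/'+f+'.npz',**d); return d
def cloud(d):
    z=d['z_map'];v,u=np.mgrid[:400,:640];K=d['mtx']
    P=np.stack([(u-K[0,2])/K[0,0]*z,(v-K[1,2])/K[1,1]*z,z],-1)
    return (P-d['t'])@d['R']
E
python3 - <<'E'
from h import *
o=robot.get_obs();print(o)
for n in('scene','side'):
    d=grab(n,n+'0.png');P=cloud(d);print(n,P[200,320], -d['R'].T@d['t'])
E
```

```text
pics
{'time_s': 0.0, 'q': array([-1.55283221e-01,  2.63542378e-01, -4.89441708e-02,  1.25939525e+00,
        3.47164341e-05,  1.41548092e+00]), 'joint_velocities': array([-1.34508382e-03, -2.20533193e-03, -7.50878935e-04,  2.60226118e-03,
        9.77364651e-05,  1.15627266e-03]), 'effort': array([ 6.28219332e-04, -6.37613010e+01,  3.84567368e+01,  1.37825581e-02,
        8.02127857e-07, -5.80562346e-05]), 'position': array([5.24726320e-01, 5.64611170e-05, 2.30812357e-01]), 'tcp_rot': array([-4.48741799e-04,  7.07095305e-01,  7.07118048e-01, -3.05768445e-04]), 'ft_force': array([0.51266592, 0.72060573, 0.39858941]), 'ft_torque': array([-0.03403325, -0.02390412, -0.02411667]), 'grasp_force': 0.0, 'width': 0.08541823412460617}
scene [0.54894134 0.04687067 0.02872222] [ 1.28593475 -0.52962149  1.06006839]
side [0.58539532 0.0559381  0.0262706 ] [ 0.37804942 -0.69545368  0.97503593]
```

View pics/scene0.png

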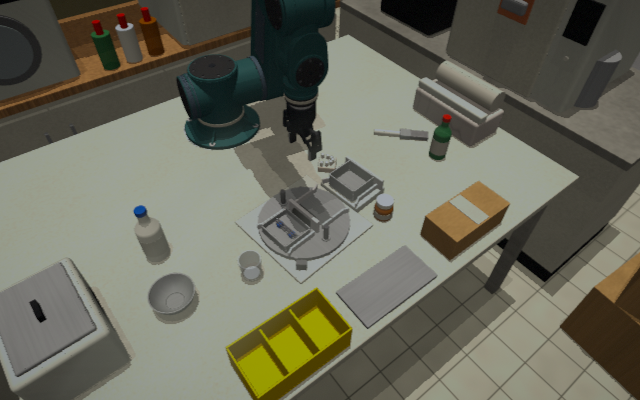

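View pics/side0.png

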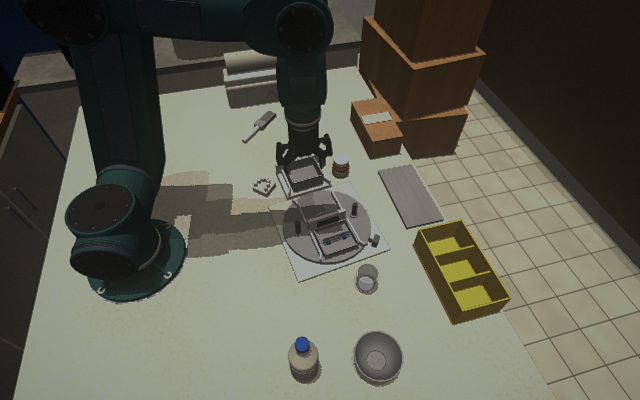

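The scene view shows the deep tray in the dock near (353,182), the low tray with its instruments near (285,230), and posts at (283,197) and (326,232). The side view shows the same layout, with the slide line running from (335,240) to (303,178).

```bash
python3 - <<'E'
from h import *
import json
T=[]
for n in('scene','side'):
    d=dict(np.load(f'pics/{n}0.png.npz'));P=cloud(d).reshape(-1,3);ok=d['z_map'].ravel()>0
    P=P[ok]; P=P[(P[:,0]>.3)&(P[:,0]<.85)&(P[:,1]>-.35)&(P[:,1]<.35)]
    print(n,'table z',np.median(P[(abs(P[:,2])<.01)][:,2]))
    T.append(P)
A=np.vstack(T)
# height map pic, 2mm/px, combined per max
H=np.zeros((350,275),np.float32)
i=((.35-A[:,1])/.002).astype(int).clip(0,349);j=((A[:,0]-.3)/.002).astype(int).clip(0,274)
m=A[:,2]<.12
np.maximum.at(H,(i[m],j[m]),A[m,2])
H=cv2.dilate(H,np.ones((2,2)))
c=cv2.applyColorMap((H/.1*255).clip(0,255).astype(np.uint8),cv2.COLORMAP_JET)
cv2.imwrite('pics/h.png',cv2.resize(c,None,fx=1.7,fy=1.7,interpolation=0)[:595])
# posts
for k,P in enumerate(T):
    Q=P[(P[:,2]>.070)&(P[:,2]<.086)]
    import scipy.cluster.hierarchy as h
    if len(Q)>1:
        L=h.fclusterdata(Q[:,:2],.012,'distance',method='single')
        for l in set(L):
            q=Q[L==l];print(k,len(q),q.mean(0).round(4),np.ptp(q,0).round(3))
E
```

```text
scene table z 0.0006854628364744055
side table z -0.0008040077004943772
0 23 [ 0.4874 -0.0501  0.0774] [0.017 0.014 0.01 ]
0 27 [ 0.6752 -0.0286  0.0775] [0.015 0.016 0.009]
0 25 [ 0.6107 -0.0365  0.0713] [0.065 0.016 0.003]
0 15 [ 0.5437 -0.0441  0.071 ] [0.037 0.013 0.003]
0 32 [0.8345 0.2204 0.0779] [0.03  0.009 0.015]
0 3 [0.8409 0.2478 0.0857] [0.005 0.006 0.001]
0 1 [0.8491 0.2659 0.0851] [0. 0. 0.]
0 1 [0.8221 0.3133 0.086 ] [0. 0. 0.]
0 100 [0.6966 0.1827 0.0717] [0.051 0.052 0.006]
0 174 [0.5567 0.1673 0.0733] [0.121 0.112 0.009]
0 1 [0.609  0.2281 0.0713] [0. 0. 0.]
0 281 [ 0.8282 -0.2664  0.0781] [0.032 0.177 0.016]
0 54 [ 0.6328 -0.2593  0.0716] [0.064 0.063 0.004]
1 22 [ 0.6741 -0.0306  0.0762] [0.013 0.014 0.011]
1 25 [ 0.4855 -0.0527  0.0765] [0.015 0.015 0.01 ]
1 2 [ 0.5877 -0.0459  0.0707] [0.004 0.002 0.001]
1 7 [ 0.5498 -0.0417  0.0708] [0.051 0.006 0.001]
1 1 [ 0.6066 -0.0413  0.0712] [0. 0. 0.]
1 1 [ 0.6269 -0.038   0.0702] [0. 0. 0.]
1 71 [0.8265 0.2604 0.0782] [0.031 0.136 0.015]
1 1 [0.8444 0.2515 0.0858] [0. 0. 0.]
1 105 [0.5649 0.1534 0.0728] [0.112 0.111 0.008]
1 33 [0.6912 0.1819 0.0712] [0.045 0.046 0.004]
1 1 [0.7191 0.1892 0.07  ] [0. 0. 0.]
1 17 [ 0.8414 -0.2596  0.0754] [0.016 0.007 0.008]
1 197 [ 0.8245 -0.2647  0.078 ] [0.032 0.178 0.016]
1 4 [ 0.6489 -0.2339  0.0709] [0.018 0.007 0.002]
1 2 [ 0.6131 -0.2819  0.071 ] [0.001 0.002 0.002]
1 6 [ 0.6098 -0.2503  0.0708] [0.018 0.037 0.001]
1 2 [ 0.6294 -0.2877  0.0709] [0.002 0.001 0.001]
1 2 [ 0.6476 -0.2848  0.0707] [0.003 0.002 0.001]
```

View pics/h.png

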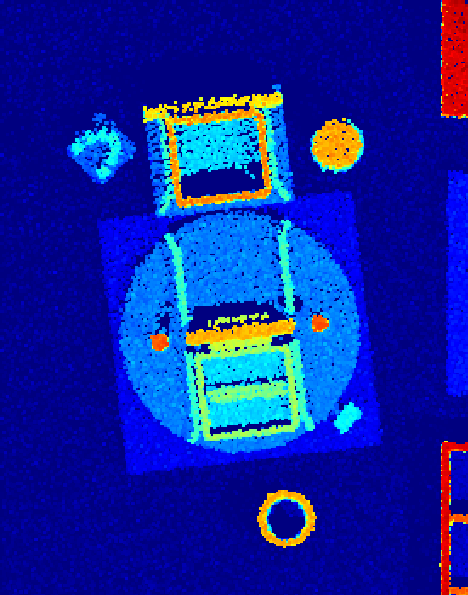

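>>> servo_tool:
  targets:
    - [[0.478,0.115,0],[0,0,-0.0367]]
    - [[0.478,0.115,0],[0,0,-0.0367]]
    - [[0.478,0.115,0],[0,0,-0.0367]]
    - [[0.478,0.115,0],[0,0,-0.0367]]
    - [[0.478,0.115,0.4],[0,0,-0.0367]]
    - [[0.478,0.115,0.4],[0,0,-0.0367]]
    - [[0.478,0.115,0.4],[0,0,-0.0367]]
    - [[0.478,0.115,0.4],[0,0,-0.0367]]
  grip: 0.47
  newtons: 20

```text
time_s: 0.9
position: [0.5575, 0.1429, 0.1085]
tcp_rot: [-0.002, 0.665, 0.747, -0.002]
ft_force: [-0.6, -0.0, 0.4]
width: 0.0404
grasp_force: 0.0
```

```bash
cat >> h.py <<'E'
O=np.array([.5806,-.0405]);th=np.deg2rad(96.6);RS=np.array([[np.cos(th),np.sin(th)],[-np.sin(th),np.cos(th)]])
def st(p): return RS@(np.asarray(p)[:2]-O)
def wcloud(d,o):
    from scipy.spatial.transform import Rotation as R
    z=d['z_map'];v,u=np.mgrid[:400,:640];K=d['mtx']
    P=np.stack([(u-K[0,2])/K[0,0]*z,(v-K[1,2])/K[1,1]*z,z],-1)
    T=d['tool_from_camera'];P=P@T[:3,:3].T+T[:3,3]
    w,x,y,zz=o['tcp_rot'];return P@R.from_quat([x,y,zz,w]).as_matrix().T+o['position']
E
python3 - <<'E'
from h import *
o=robot.get_obs();print(o['position'],o['tcp_rot'],st(o['position']),o['width'],o['ft_force'],o['q'])
d=grab('wrist','w1.png');P=wcloud(d,o);ok=d['z_map']>0
P=P[ok];S=np.c_[(P[:,:2]-O)@RS.T,P[:,2]]
print(np.percentile(S,[1,99],0))
q=S[(S[:,2]>.068)&(S[:,2]<.079)&(S[:,0]>.12)&(S[:,0]<.256)&(abs(S[:,1])<.065)]
print(len(q),np.percentile(q,[1,50,99],0))
E
```

```text
[0.55750896 0.1428515  0.10845774] [-0.0018112   0.66527331  0.74659483 -0.00207349] [0.18479041 0.00186411] 0.04040103459760735 [-0.60588153 -0.04067454  0.38628985] [ 1.09316094e-01  4.14715180e-01 -1.60423705e-01  1.00116307e+00
 -8.60944449e-05  1.56504276e+00]
[[ 0.00680495 -0.27375483 -0.00189456]
 [ 0.32457147  0.28465622  0.19925552]]
3872 [[ 0.15957107 -0.05244149  0.06815899]
 [ 0.20668587  0.00197914  0.07300971]
 [ 0.25559368  0.05687036  0.07465516]]
```

View pics/w1.png

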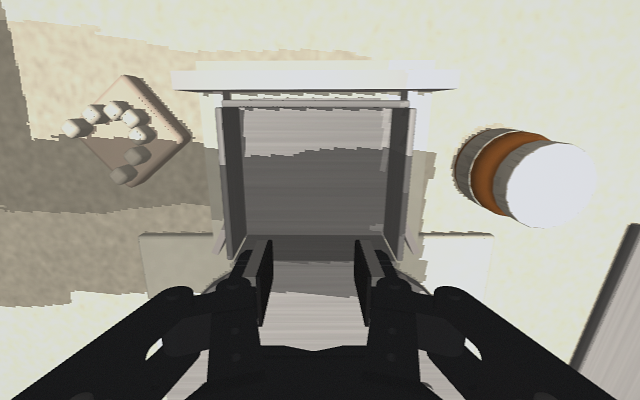

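The wrist view shows the tray squarely ahead, with walls at columns 232 to 400 and the fingers at columns 255 and 370, centred between them. Next I descend inside it.

>>> servo_tool:
  targets:
    - [[0,0,0.1],[0,0,0]]
    - [[0,0,0.2],[0,0,0]]
    - [[0,0,0.235],[0,0,0]]
    - [[0,0,0.235],[0,0,0]]
    - [[-0.02,0,0.235],[0,0,0]]
    - [[-0.035,0,0.235],[0,0,0]]
    - [[-0.05,0,0.235],[0,0,0]]
    - [[-0.065,0,0.235],[0,0,0]]

```text
time_s: 1.75
position: [0.5623, 0.1237, 0.0416]
tcp_rot: [0.0, 0.665, 0.747, 0.001]
ft_force: [1.0, 3.1, 1.1]
width: 0.0402
grasp_force: 1.2
```

>>> servo_tool:
  targets:
    - [[-0.04,0,0],[0,0,0]]
    - [[-0.09,0,0],[0,0,0]]
    - [[-0.14,0,0],[0,0,0]]
    - [[-0.19,0,0],[0,0,0]]
    - [[-0.24,0,0],[0,0,0]]
    - [[-0.29,0,0],[0,0,0]]
    - [[-0.33,0,0],[0,0,0]]
    - [[-0.36,0,0],[0,0,0]]

```text
time_s: 2.55
position: [0.5742, 0.0155, 0.0407]
tcp_rot: [-0.0, 0.665, 0.746, -0.0]
ft_force: [-0.1, 2.1, 1.5]
width: 0.0402
grasp_force: 1.1
```

```bash
python3 - <<'E'
from h import *
o=robot.get_obs();print(st(o['position']),o['position'],RS@o['ft_force'][:2],o['ft_force'])
d=grab('scene','s2.png');P=cloud(d).reshape(-1,3)
S=np.c_[(P[:,:2]-O)@RS.T,P[:,2]]
q=S[(S[:,2]>.0685)&(S[:,2]<.079)&(S[:,0]>.08)&(S[:,0]<.16)&(abs(S[:,1])<.065)]
print(len(q),np.percentile(q,[1,50,99],0))
cv2.imwrite('pics/s2c.png',cv2.resize(d['img'][140:290,220:420,::-1],None,fx=3,fy=3))
E
```

```text
[ 5.63642227e-02 -9.85402644e-05] [0.57421954 0.01550201 0.04070476] [ 2.15033638 -0.10449747] [-0.14334859  2.14809624  1.52095496]
76 [[ 0.08489426 -0.05513162  0.0688404 ]
 [ 0.13603424 -0.03954772  0.07303573]
 [ 0.14086795  0.02745965  0.07725926]]
```

View pics/s2c.png

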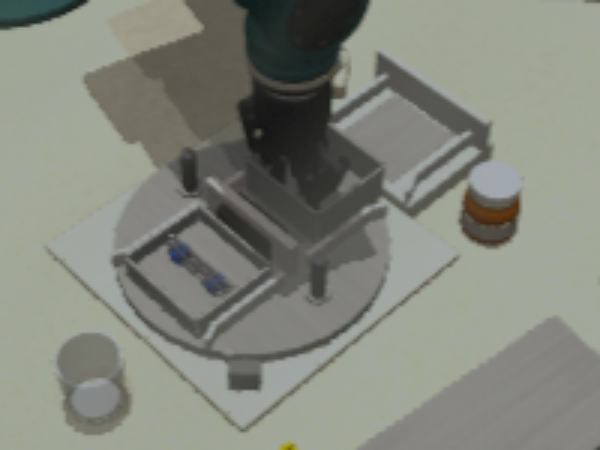

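The tray is in the near bay with its rear wall near crop (345,150), about 20 mm short of the pad. I'll creep in now.

>>> servo_tool:
  targets:
    - [[-0.015,0,0],[0,0,0]]
    - [[-0.03,0,0],[0,0,0]]
    - [[-0.04,0,0],[0,0,0]]
    - [[-0.045,0,0],[0,0,0]]
    - [[-0.05,0,0],[0,0,0]]

```text
time_s: 3.1
position: [0.5758, 0.0019, 0.0407]
tcp_rot: [-0.0, 0.665, 0.747, -0.0]
ft_force: [-0.3, 1.9, -0.2]
width: 0.0403
grasp_force: 0.6
```

>>> servo_tool:
  targets:
    - [[-0.003,0,0],[0,0,0]]
    - [[-0.006,0,0],[0,0,0]]
    - [[-0.008,0,0],[0,0,0]]
    - [[-0.01,0,0],[0,0,0]]

```text
time_s: 3.5
position: [0.5762, -0.0011, 0.0408]
tcp_rot: [-0.0, 0.665, 0.747, -0.0]
ft_force: [-0.1, 1.5, -0.1]
width: 0.0402
grasp_force: 0.6
```

>>> servo_tool:
  targets:
    - [[-0.003,0,0],[0,0,0]]
    - [[-0.006,0,0],[0,0,0]]
    - [[-0.008,0,0],[0,0,0]]
    - [[-0.01,0,0],[0,0,0]]

```text
time_s: 3.9
position: [0.5766, -0.0042, 0.0408]
tcp_rot: [0.0, 0.665, 0.747, -0.0]
ft_force: [-0.4, 0.7, 0.1]
width: 0.0402
grasp_force: 0.6
```

>>> servo_tool:
  targets:
    - [[-0.003,0,0],[0,0,0]]
    - [[-0.006,0,0],[0,0,0]]
    - [[-0.008,0,0],[0,0,0]]
    - [[-0.01,0,0],[0,0,0]]

```text
time_s: 4.3
position: [0.577, -0.0071, 0.0408]
tcp_rot: [-0.0, 0.665, 0.747, 0.0]
ft_force: [-0.2, 3.0, -0.3]
width: 0.0402
grasp_force: 1.7
```

>>> servo_tool:
  targets:
    - [[-0.002,0,0],[0,0,0]]
    - [[-0.003,0,0],[0,0,0]]
    - [[-0.003,0,0],[0,0,0]]

```text
time_s: 4.6
position: [0.577, -0.0075, 0.0408]
tcp_rot: [-0.0, 0.665, 0.747, 0.0]
ft_force: [0.6, 5.1, -0.2]
width: 0.0399
grasp_force: 2.9
```

>>> servo_tool:
  targets:
    - [[-0.003,0,0],[0,0,0]]
    - [[-0.005,0,0],[0,0,0]]
    - [[-0.005,0,0],[0,0,0]]

```text
time_s: 4.9
position: [0.577, -0.0082, 0.0408]
tcp_rot: [-0.001, 0.665, 0.747, 0.001]
ft_force: [0.0, 13.2, 1.3]
width: 0.0401
grasp_force: 5.9
```

>>> servo_tool:
  targets:
    - [[0,0,0],[0,0,0]]
    - [[0,0,0],[0,0,0]]
    - [[0,0,0],[0,0,0]]
    - [[0,0,0],[0,0,0]]
    - [[0,0,0],[0,0,0]]

```text
time_s: 5.4
position: [0.5771, -0.0082, 0.0408]
tcp_rot: [-0.001, 0.665, 0.747, 0.001]
ft_force: [-0.7, 10.9, 0.5]
width: 0.0403
grasp_force: 5.8
```

>>> servo_tool:
  targets:
    - [[0.02,0,0],[0,0,0]]
    - [[0.04,0,0],[0,0,0]]
    - [[0.04,0,-0.15],[0,0,0]]
    - [[0.04,0,-0.3],[0,0,0]]
    - [[0.04,0,-0.35],[0,0,0]]
    - [[-0.05,-0.15,-0.35],[0,0,-0.5]]
    - [[-0.1,-0.3,-0.35],[0,0,-0.5]]
    - [[-0.108,-0.317,-0.35],[0,0,-0.5]]
  grip: 0.6

```text
time_s: 6.2
position: [0.4822, -0.0535, 0.1459]
tcp_rot: [-0.001, 0.48, 0.877, -0.001]
ft_force: [-0.4, 0.5, -0.1]
width: 0.0514
grasp_force: 0.0
```

```bash
python3 - <<'E'
from h import *
o=robot.get_obs();print(st(o['position']),o['position'],o['tcp_rot'],o['q'],o['width'])
d=grab('scene','s3.png');P=cloud(d).reshape(-1,3)
S=np.c_[(P[:,:2]-O)@RS.T,P[:,2]]
q=S[(S[:,2]>.0685)&(S[:,2]<.079)&(S[:,0]>.02)&(S[:,0]<.16)&(abs(S[:,1])<.065)]
print(len(q),np.percentile(q,[1,50,99],0))
for s in(1,-1):
  q=S[(S[:,2]>.074)&(S[:,2]<.083)&(np.hypot(S[:,0],S[:,1]-s*.095)<.02)];print(len(q),q.mean(0))
E
```

```text
[-0.00161224  0.09925102] [ 0.48219204 -0.05350918  0.14585135] [-8.18357996e-04  4.79896494e-01  8.77324409e-01 -7.52424912e-04] [-0.27801974  0.24152582 -0.3189075   1.01229147 -0.00110655  0.72305546] 0.05137304712659445
189 [[ 0.02016357 -0.05396605  0.06877093]
 [ 0.08092623 -0.0070651   0.07302705]
 [ 0.11965315  0.0574335   0.07724361]]
20 [7.93589795e-05 9.37461576e-02 7.90013446e-02]
24 [ 0.00166102 -0.0948      0.07799741]
```

>>> servo_tool:
  targets:
    - [[0,0,0],[0,0,-0.3555]]
    - [[0,0,0],[0,0,-0.3555]]
    - [[0,0,0],[0,0,-0.3555]]
    - [[0,0,0],[0,0,-0.3555]]
    - [[0,0,0],[0,0,-0.3555]]
    - [[0,0,0],[0,0,-0.3555]]
    - [[0,0,0],[0,0,-0.3555]]
    - [[0,0,0],[0,0,-0.3555]]

```text
time_s: 7.05
position: [0.4873, -0.0524, 0.1459]
tcp_rot: [0.0, -0.057, 0.998, -0.0]
ft_force: [0.7, -0.0, 0.5]
width: 0.0512
grasp_force: 0.0
```

```bash
python3 - <<'E'
from h import *
o=robot.get_obs();print(st(o['position']),o['position'],o['tcp_rot'],o['q'],o['width'])
E
```

```text
[-0.00110675  0.09406327] [ 0.48728732 -0.05241077  0.1458738 ] [ 2.69226680e-04 -5.69740122e-02  9.98375582e-01 -2.94827771e-04] [-2.73366768e-01  2.47667380e-01 -3.10156036e-01  1.01227229e+00
 -3.83096673e-04 -3.87376673e-01] 0.051169998569909544
```

>>> servo_tool:
  targets:
    - [[0,0.003,0.15],[0,0,0]]
    - [[0,0.003,0.3],[0,0,0]]
    - [[0,0.003,0.353],[0,0,0]]
    - [[0,0.003,0.353],[0,0,0]]

```text
time_s: 7.45
position: [0.4856, -0.0511, 0.038]
tcp_rot: [-0.002, -0.054, 0.999, 0.0]
ft_force: [-0.7, -0.4, 0.1]
width: 0.0511
grasp_force: 0.0
```

>>> servo_tool:
  targets:
    - [[0,0,0],[0,0,0]]
    - [[0,0,0],[0,0,0]]
    - [[0,0,0],[0,0,0]]
    - [[0,0,0],[0,0,0]]
    - [[0,0,0],[0,0,0]]
  grip: 0
  newtons: 40

```text
time_s: 7.95
position: [0.4874, -0.0519, 0.0412]
tcp_rot: [0.001, -0.055, 0.998, -0.0]
ft_force: [0.0, 1.3, 5.5]
width: 0.0152
grasp_force: 38.8
```

>>> servo_tool:
  targets:
    - [[0,-0.017,0],[0,0,0]]
    - [[-0.003,-0.044,0],[0,0,0]]
    - [[-0.009,-0.077,0],[0,0,0]]
    - [[-0.019,-0.108,0],[0,0,0]]
    - [[-0.032,-0.139,0],[0,0,0]]
    - [[-0.048,-0.168,0],[0,0,0]]
    - [[-0.067,-0.195,0],[0,0,0]]
    - [[-0.089,-0.22,0],[0,0,0]]

```text
time_s: 8.75
position: [0.5208, -0.1144, 0.0409]
tcp_rot: [0.001, -0.056, 0.998, 0.0]
ft_force: [-0.3, 5.1, 5.2]
width: 0.0147
grasp_force: 39.9
```

```bash
python3 - <<'E'
from h import *
o=robot.get_obs();s=st(o['position']);print(s,np.hypot(*s),np.degrees(np.arctan2(-s[0],s[1])),o['ft_force'],RS@o['ft_force'][:2],o['tcp_rot'],o['width'])
E
```

```text
[-0.06657248  0.06787971] 0.09507654740900122 44.44295119985421 [-0.28856156  5.08026254  5.20331635] [ 5.07976089 -0.2972617 ] [ 6.62807638e-04 -5.56071305e-02  9.98452487e-01  1.96632321e-04] 0.014729453811940291
```

>>> servo_tool:
  targets:
    - [[-0.024,-0.023,0],[0,0,0]]
    - [[-0.055,-0.046,0],[0,0,0]]
    - [[-0.089,-0.065,0],[0,0,0]]
    - [[-0.125,-0.079,0],[0,0,0]]
    - [[-0.162,-0.09,0],[0,0,0]]
    - [[-0.2,-0.0955,0],[0,0,0]]
    - [[-0.239,-0.0965,0],[0,0,0]]
    - [[-0.272,-0.0935,0],[0,0,0]]

```text
time_s: 9.55
position: [0.6029, -0.1286, 0.0406]
tcp_rot: [-0.001, -0.057, 0.998, 0.004]
ft_force: [-18.8, 37.1, 25.1]
width: 0.0151
grasp_force: 40.4
```

```bash
python3 - <<'E'
from h import *
o=robot.get_obs();s=st(o['position']);print(s,np.hypot(*s),np.degrees(np.arctan2(-s[0],s[1])),o['ft_force'],RS@o['ft_force'][:2],o['tcp_rot'],o['width'])
E
```

```text
[-0.09003392 -0.01204945] 0.09083664448647906 97.62273430458269 [-18.79282106  37.14468927  25.0559146 ] [39.05851601 14.39897189] [-0.00102322 -0.05699054  0.99836493  0.00430113] 0.015126300360647271
```

```bash
python3 - <<'E'
from h import *
d=grab('scene','s4.png');e=grab('side','d4.png')
a=cv2.resize(d['img'][140:290,220:420,::-1],None,fx=2.8,fy=2.8);b=cv2.resize(e['img'][140:300,260:400,::-1],None,fx=2.625,fy=2.625)
b=b[:420];cv2.imwrite('pics/c4.png',np.hstack([a[:,:430],b[:,:368]]))
E
```

```text
(no output)
```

View pics/c4.png

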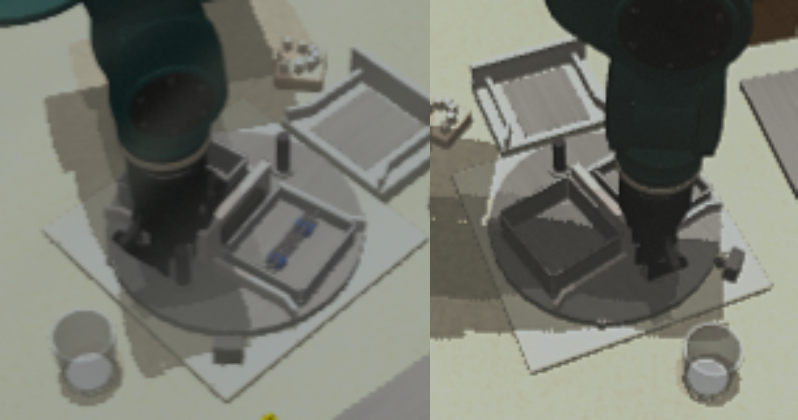

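The crop shows the arm at the post on the left side, and post B at (282,155) in the scene crop. The table appears to lag the hand, so I'll measure its angle.

```bash
python3 - <<'E'
from h import *
for n in('s4','d4'):
  d=dict(np.load(f'pics/{n}.png.npz'));P=cloud(d).reshape(-1,3);S=np.c_[(P[:,:2]-O)@RS.T,P[:,2]]
  q=S[(S[:,2]>.0735)&(S[:,2]<.083)&(abs(np.hypot(S[:,0],S[:,1])-.095)<.02)&(S[:,0]>0)];m=q.mean(0);print(len(q),m,np.ptp(q,0),np.degrees(np.arctan2(m[0],-m[1])))
o=robot.get_obs();print(o['position'],o['ft_force'],o['ft_torque'])
E
```

```text
22 [0.08769502 0.02522559 0.07790613] [0.06544124 0.05881577 0.00654529] 106.04795149782267
25 [0.07601066 0.03961274 0.0769924 ] [0.07703997 0.09306553 0.00800423] 117.52614683346742
[ 0.60355887 -0.12820714  0.04063776] [-11.85503808  32.85961318  19.26120582] [6.06906193 2.01745767 0.32575471]
```

```bash
python3 - <<'E'
from h import *
for n in('s4','d4'):
  d=dict(np.load(f'pics/{n}.png.npz'));P=cloud(d).reshape(-1,3);S=np.c_[(P[:,:2]-O)@RS.T,P[:,2]]
  q=S[(S[:,2]>.070)&(S[:,2]<.083)&(abs(np.hypot(S[:,0],S[:,1])-.095)<.025)&(S[:,0]>0)];m=np.median(q,0);q=q[np.hypot(*(q-m)[:,:2].T)<.015];m=q.mean(0);print(len(q),m,np.degrees(np.arctan2(m[0],-m[1])))
# slab of things near gripper by side cam
  for lo,hi in((.03,.05),(.05,.06),(.06,.08),(.08,.1),(.1,.13)):
    q=S[(S[:,2]>lo)&(S[:,2]<hi)&(S[:,0]<-.055)&(S[:,0]>-.16)&(abs(S[:,1])<.08)]
    if len(q):print(lo,len(q),np.percentile(q,[2,50,98],0)[:,:2].round(3).tolist())
E
```

```text
22 [0.09234756 0.02082062 0.07752426] 102.70543385375927
0.03 72 [[-0.111, -0.049], [-0.085, -0.024], [-0.055, 0.077]]
0.05 37 [[-0.111, -0.03], [-0.091, -0.018], [-0.056, 0.079]]
0.06 78 [[-0.112, -0.03], [-0.092, -0.022], [-0.057, 0.034]]
0.08 107 [[-0.13, -0.026], [-0.102, -0.021], [-0.057, -0.004]]
0.1 129 [[-0.146, -0.03], [-0.109, -0.024], [-0.057, -0.009]]
10 [0.03502452 0.06911129 0.07303794] 153.12482335543822
0.03 165 [[-0.105, -0.011], [-0.073, 0.036], [-0.057, 0.079]]
0.05 48 [[-0.111, -0.01], [-0.071, 0.03], [-0.058, 0.075]]
0.06 100 [[-0.108, -0.008], [-0.071, 0.035], [-0.056, 0.078]]
0.08 49 [[-0.13, -0.02], [-0.11, -0.003], [-0.059, 0.0]]
0.1 71 [[-0.154, -0.021], [-0.112, -0.002], [-0.076, 0.004]]
```

The post has rolled along the pads: the table is at about 103° and the hand at 98°. I'll loosen the grip, lift clear, and re-grip with the fingers set tangentially.

>>> servo_tool:
  targets:
    - [[0,0,0],[0,0,0]]
    - [[0,0,0],[0,0,0]]
    - [[0,0,0],[0,0,0]]
  grip: 0.26

```text
time_s: 9.95
position: [0.604, -0.1314, 0.0405]
tcp_rot: [-0.0, -0.056, 0.998, 0.001]
ft_force: [-3.8, 12.5, 4.6]
width: 0.0223
grasp_force: 6.5
```

```bash
python3 - <<'E'
from h import *
o=robot.get_obs();s=st(o['position']);print(s,o['position'],o['ft_force'],o['ft_torque'],o['width'],o['q'])
E
```

```text
[-0.09302581 -0.01277526] [ 0.60398272 -0.13144096  0.0405181 ] [-3.75805228 12.46438026  4.63877819] [2.39481985 0.73315207 0.11500461] 0.02226469003043943 [-0.34725694  0.53251495 -0.15446032  0.88513995  0.00263412 -0.45942931]
```

>>> servo_tool:
  targets:
    - [[-0.01,0.01,0],[0,0,0]]
    - [[-0.01,0.01,-0.1],[0,0,0]]
    - [[-0.01,0.01,-0.2],[0,0,0]]
    - [[-0.01,0.01,-0.3],[0,0,0]]
    - [[-0.01,0.01,-0.4],[0,0,0.428]]
    - [[-0.01,0.01,-0.4],[0,0,0.428]]
    - [[-0.01,0.01,-0.4],[0,0,0.428]]
    - [[-0.01,0.01,-0.4],[0,0,0.428]]

```text
time_s: 10.75
position: [0.6075, -0.1301, 0.1609]
tcp_rot: [0.001, 0.245, 0.969, -0.0]
ft_force: [-0.4, -0.4, -0.7]
width: 0.0224
grasp_force: 0.0
```

```bash
python3 - <<'E'
from h import *
o=robot.get_obs();s=st(o['position']);print(s,o['position'],o['ft_force'],o['tcp_rot'],o['q'])
for n in('scene','side'):
  d=grab(n,n+'5.png');P=cloud(d).reshape(-1,3);S=np.c_[(P[:,:2]-O)@RS.T,P[:,2]]
  for s in(1,-1):
   q=S[(S[:,2]>.0725)&(S[:,2]<.083)&(np.hypot(S[:,0]-s*.093,S[:,1]-s*.02)<.025)]
   if len(q):m=np.median(q,0);q=q[np.hypot(*(q-m)[:,:2].T)<.012];m=q.mean(0);print(n,len(q),m,np.degrees(np.arctan2(s*m[0],-s*m[1])))
d=grab('wrist','w5.png');P=wcloud(d,o);P=P[d['z_map']>0];S=np.c_[(P[:,:2]-O)@RS.T,P[:,2]]
for s in(1,-1):
   q=S[(S[:,2]>.074)&(S[:,2]<.083)&(np.hypot(S[:,0]-s*.093,S[:,1]-s*.02)<.025)]
   if len(q):m=np.median(q,0);q=q[np.hypot(*(q-m)[:,:2].T)<.012];m=q.mean(0);print('w',len(q),m)
E
```

```text
[-0.09212758 -0.01643706] [ 0.60751701 -0.1301278   0.16088147] [-0.39174766 -0.37991866 -0.70784349] [ 8.30481387e-04  2.45188578e-01  9.69475009e-01 -2.78658646e-04] [-3.41892173e-01  4.53612077e-01  5.54381907e-02  1.17091643e+00
 -3.98652615e-04  1.53536089e-01]
scene 17 [0.09384945 0.02265848 0.07675426] 103.5734122356504
scene 24 [-0.09043989 -0.02346798  0.07835578] 104.54668349803664
side 20 [0.09225414 0.0230109  0.07756695] 104.00547318215764
side 22 [-0.09237794 -0.02235261  0.0774264 ] 103.60236531711017
w 170 [0.08976904 0.0196881  0.0775706 ]
w 332 [-0.08980737 -0.02063507  0.07838182]
```

>>> servo_tool:
  targets:
    - [[-0.012,0.0127,0],[0,0,0.228]]
    - [[-0.012,0.0127,0],[0,0,0.228]]
    - [[-0.012,0.0127,0],[0,0,0.228]]
    - [[-0.012,0.0127,0],[0,0,0.228]]
    - [[-0.012,0.0127,0],[0,0,0.228]]
    - [[-0.012,0.0127,0],[0,0,0.228]]
    - [[-0.012,0.0127,0],[0,0,0.228]]
  grip: 0.55

```text
time_s: 11.6
position: [0.6122, -0.1282, 0.16]
tcp_rot: [0.0, 0.564, 0.826, -0.0]
ft_force: [0.1, 0.7, -0.3]
width: 0.0468
grasp_force: 0.0
```

```bash
python3 - <<'E'
from h import *
o=robot.get_obs();s=st(o['position']);print(s,o['position'],o['ft_force'],o['tcp_rot'],o['q'],o['width'])
E
```

```text
[-0.09076195 -0.02125964] [ 0.61215067 -0.12821692  0.16004042] [ 0.05962073  0.66096394 -0.345177  ] [ 1.38915392e-04  5.64186607e-01  8.25647293e-01 -8.82940372e-06] [-3.36624677e-01  4.62081433e-01  6.76136416e-02  1.17606483e+00
 -8.92349956e-05  8.62270852e-01] 0.04676901523677207
```

>>> servo_tool:
  targets:
    - [[0,0,0.15],[0,0,0]]
    - [[0,0,0.3],[0,0,0]]
    - [[0,0,0.397],[0,0,0]]
    - [[0,0,0.397],[0,0,0]]

```text
time_s: 12.0
position: [0.6098, -0.1274, 0.0374]
tcp_rot: [-0.003, 0.565, 0.825, -0.001]
ft_force: [-0.9, -0.5, 0.6]
width: 0.0473
grasp_force: 0.0
```

>>> servo_tool:
  targets:
    - [[0,0,0],[0,0,0]]
    - [[0,0,0],[0,0,0]]
    - [[0,0,0],[0,0,0]]
    - [[0,0,0],[0,0,0]]
    - [[0,0,0],[0,0,0]]
  grip: 0
  newtons: 30

```text
time_s: 12.5
position: [0.6133, -0.1286, 0.0429]
tcp_rot: [0.002, 0.566, 0.824, 0.0]
ft_force: [0.4, 0.7, 7.7]
width: 0.015
grasp_force: 29.5
```

```bash
python3 - <<'E'
from h import *
o=robot.get_obs();s=st(o['position']);print(s,o['position'],o['ft_force'],o['tcp_rot'],o['width'])
# rows: track circle about O (station axis at 0) from a0 to a1 in tool axes
a0=np.arctan2(s[0],-s[1]); a0=np.arctan2(-s[0],s[1]);r=np.hypot(*s);print(np.degrees(a0),r)
b=np.radians(np.array([4,9,15,21,27,33,39,45]))
print(np.c_[np.degrees(b),(r*(1-np.cos(b)))/.3,r*np.sin(b)/.3,-b/np.pi].round(4))
E
```

```text
[-0.09124353 -0.02238713] [ 0.61332604 -0.12856572  0.04286844] [0.37666443 0.74029904 7.68212068] [1.71802909e-03 5.66399920e-01 8.24128608e-01 4.65142019e-04] 0.014956852458545639
103.78553139893026 0.09394979990851546
[[ 4.000e+00  8.000e-04  2.180e-02 -2.220e-02]
 [ 9.000e+00  3.900e-03  4.900e-02 -5.000e-02]
 [ 1.500e+01  1.070e-02  8.110e-02 -8.330e-02]
 [ 2.100e+01  2.080e-02  1.122e-01 -1.167e-01]
 [ 2.700e+01  3.410e-02  1.422e-01 -1.500e-01]
 [ 3.300e+01  5.050e-02  1.706e-01 -1.833e-01]
 [ 3.900e+01  6.980e-02  1.971e-01 -2.167e-01]
 [ 4.500e+01  9.170e-02  2.214e-01 -2.500e-01]]
```

>>> servo_tool:
  targets:
    - [[0.001,0.022,0],[0,0,-0.022]]
    - [[0.004,0.049,0],[0,0,-0.05]]
    - [[0.011,0.081,0],[0,0,-0.083]]
    - [[0.021,0.112,0],[0,0,-0.117]]
    - [[0.034,0.142,0],[0,0,-0.15]]
    - [[0.05,0.171,0],[0,0,-0.183]]
    - [[0.07,0.197,0],[0,0,-0.217]]
    - [[0.092,0.221,0],[0,0,-0.25]]

```text
time_s: 13.3
position: [0.667, -0.0793, 0.043]
tcp_rot: [0.003, 0.206, 0.979, -0.0]
ft_force: [8.3, -3.7, 0.1]
width: 0.0153
grasp_force: 29.2
```

```bash
cat > m.py <<'E'
from h import *
import sys
o=robot.get_obs();s=st(o['position']);print(s,o['position'],o['ft_force'],RS@o['ft_force'][:2],o['tcp_rot'],o['width'],o['q'][5])
a0=np.arctan2(-s[0],s[1]);r=np.hypot(*s);q=o['tcp_rot'];print(np.degrees(a0)%360,r,'yaw-rel',np.degrees(2*np.arctan2(q[2],q[1]))-186.6+180)
E
python3 m.py
```

```text
[-0.0485004  -0.08135665] [ 0.66699198 -0.07932808  0.04295574] [ 8.27054127 -3.71569692  0.08975035] [-4.64166457 -7.78865884] [ 3.08929171e-03  2.06083802e-01  9.78529424e-01 -2.98235550e-04] 0.015252914950910117 0.17575120546805253
149.19890592694102 0.0947163868381516 yaw-rel 149.61398142426094
```

>>> servo_tool:
  targets:
    - [[0.001,0.028,0],[0,0,-0.028]]
    - [[0.005,0.06,0],[0,0,-0.061]]
    - [[0.012,0.092,0],[0,0,-0.094]]
    - [[0.021,0.118,0],[0,0,-0.122]]
    - [[0.03,0.138,0],[0,0,-0.144]]
    - [[0.037,0.153,0],[0,0,-0.161]]
    - [[0.042,0.163,0],[0,0,-0.172]]
    - [[0.045,0.167,0],[0,0,-0.172]]

```text
time_s: 14.1
position: [0.6755, -0.0275, 0.043]
tcp_rot: [0.004, -0.062, 0.998, -0.001]
ft_force: [14.5, -1.8, -3.3]
width: 0.0149
grasp_force: 29.4
```

```bash
python3 m.py
```

```text
[ 0.00205384 -0.0957849 ] [ 0.67551405 -0.02745053  0.04298594] [14.49128817 -1.78080294 -3.28491682] [ -3.43458851 -14.19057059] [ 3.55557144e-03 -6.15744067e-02  9.98096008e-01 -5.55368437e-04] 0.01487764287989758 -0.2844439336445211
181.2283575474104 0.09580691808819203 yaw-rel 180.4604192950924
```

>>> servo_tool:
  targets:
    - [[-0.005,0.005,0],[0,0,0]]
    - [[-0.005,0.01,0],[0,0,0]]
    - [[-0.005,0.01,0],[0,0,0]]

```text
time_s: 14.4
position: [0.6756, -0.0266, 0.0429]
tcp_rot: [0.002, -0.06, 0.998, -0.002]
ft_force: [6.1, -14.3, 0.8]
width: 0.0153
grasp_force: 30.3
```

```bash
python3 m.py
```

```text
[ 0.00292192 -0.09596223] [ 0.67559043 -0.02656782  0.04291384] [  6.13325785 -14.28571716   0.75519176] [-14.89598154  -4.45065169] [ 0.00236016 -0.0600861   0.9981874  -0.00244987] 0.015305749912783094 -0.27835015652639244
181.74404142234303 0.0960067047361989 yaw-rel 180.2895494582476
```

>>> servo_tool:
  targets:
    - [[-0.005,0,0],[0,0,0]]
    - [[-0.005,0,0],[0,0,0]]
    - [[-0.005,0,0],[0,0,0]]
    - [[-0.005,0,-0.15],[0,0,0]]
    - [[-0.005,0,-0.3],[0,0,0]]
    - [[-0.005,0,-0.4],[0,0,0]]
    - [[-0.005,0,-0.4],[0,0,0]]
  grip: 0.5

```text
time_s: 15.1
position: [0.6765, -0.0241, 0.1656]
tcp_rot: [0.003, -0.061, 0.998, -0.001]
ft_force: [0.7, -0.3, 0.3]
width: 0.0429
grasp_force: 0.0
```

```bash
python3 - <<'E'
from h import *
import m
for n in('scene','side'):
  d=grab(n,n+'6.png');P=cloud(d).reshape(-1,3);S=np.c_[(P[:,:2]-O)@RS.T,P[:,2]]
  for s in(1,-1):
   q=S[(S[:,2]>.0725)&(S[:,2]<.083)&(np.hypot(S[:,0],S[:,1]-s*.095)<.025)]
   if len(q):k=np.median(q,0);q=q[np.hypot(*(q-k)[:,:2].T)<.012];k=q.mean(0);print(n,len(q),k)
  q=S[(S[:,2]>.045)&(S[:,2]<.056)&(S[:,0]>.03)&(S[:,0]<.15)&(abs(S[:,1])<.062)]
  print('low',len(q),np.percentile(q,[2,98],0))
cv2.imwrite('pics/s6c.png',cv2.resize(d['img'][140:290,250:420,::-1],None,fx=3,fy=3))
E
```

```text
[ 0.0052384  -0.09715761] [ 0.67651164 -0.0241293   0.16558792] [ 0.67744811 -0.26835407  0.29209994] [-0.34443958 -0.64211465] [ 3.36115085e-03 -6.05688305e-02  9.98158136e-01 -6.74863760e-04] 0.042883336008081245 -0.2771586120036035
183.08619816596627 0.09729872493415881 yaw-rel 180.3449683380568
scene 19 [0.00107883 0.0929183  0.07841265]
scene 23 [ 0.00137835 -0.09492923  0.0777071 ]
low 124 [[ 0.03220544 -0.05604217  0.0451577 ]
 [ 0.12248705  0.05447329  0.05430479]]
side 21 [-0.00025554  0.09608143  0.07718629]
side 20 [-0.00052003 -0.0935686   0.07670949]
low 202 [[ 0.03544223 -0.05428142  0.04529744]
 [ 0.12261197  0.05469232  0.05331015]]
```

View pics/s6c.png

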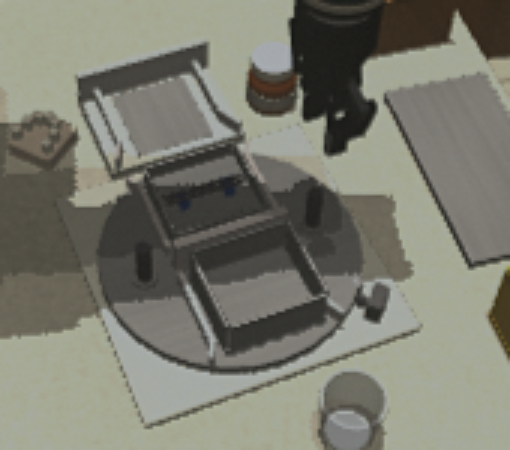

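The crop shows the table at half a turn, the low tray in the near bay near (205,190), and the deep tray in the far bay near (260,285). Next I move over the low tray.

>>> servo_tool:
  targets:
    - [[0.324,0.322,0],[0,0,0.502]]
    - [[0.324,0.322,0],[0,0,0.502]]
    - [[0.324,0.322,0],[0,0,0.502]]
    - [[0.324,0.322,0],[0,0,0.502]]
    - [[0.324,0.322,0],[0,0,0.502]]
    - [[0.324,0.322,0],[0,0,0.502]]
    - [[0.324,0.322,0],[0,0,0.502]]
    - [[0.324,0.322,0],[0,0,0.502]]

```text
time_s: 16.0
position: [0.5658, 0.0602, 0.1594]
tcp_rot: [-0.001, 0.516, 0.856, -0.001]
ft_force: [0.4, 0.0, -1.0]
width: 0.0427
grasp_force: 0.0
```

>>> servo_tool:
  targets:
    - [[0,0,0],[0,0,0.14]]
    - [[0,0,0],[0,0,0.14]]
    - [[0,0,0],[0,0,0.14]]
    - [[0,0,0],[0,0,0.14]]
  grip: 0.47

```text
time_s: 16.4
position: [0.5659, 0.0602, 0.1595]
tcp_rot: [-0.001, 0.689, 0.724, -0.001]
ft_force: [-0.2, -0.5, 0.5]
width: 0.0402
grasp_force: 0.0
```

```bash
python3 m.py
```

```text
[0.10173223 0.00303146] [0.56589582 0.0602096  0.15949555] [-0.21916383 -0.48927958  0.46292148] [-0.46084694  0.27394778] [-8.62099826e-04  6.89327403e-01  7.24449078e-01 -7.22397758e-04] 0.040194492682957085 1.4839176353652368
271.70682022205426 0.10177738625274438 yaw-rel 86.24614989702994
```

>>> servo_tool:
  targets:
    - [[0,0.01,0.1],[0,0,-0.021]]
    - [[0,0.01,0.2],[0,0,-0.021]]
    - [[0,0.01,0.3],[0,0,-0.021]]
    - [[0,0.01,0.3],[0,0,-0.021]]

```text
time_s: 16.8
position: [0.5669, 0.0604, 0.067]
tcp_rot: [-0.003, 0.663, 0.749, -0.002]
ft_force: [0.4, 0.1, -0.5]
width: 0.0401
grasp_force: 0.0
```

```bash
python3 - <<'E'
from h import *
import m
d=grab('side','d7.png');e=grab('wrist','w7.png')
a=cv2.resize(d['img'][150:260,260:370,::-1],(400,400));b=cv2.resize(e['img'][:,:,::-1],None,fx=.62,fy=.62)
c=np.zeros((400,797,3),np.uint8);c[:,:400]=a;c[:b.shape[0],400:400+b.shape[1]]=b[:,:397];cv2.imwrite('pics/c7.png',c)
E
```

```text
[0.10179786 0.00199785] [0.56691503 0.06039359 0.0670089 ] [ 0.3774257   0.13140188 -0.53227511] [ 0.08715081 -0.39002737] [-0.0026773   0.66277628  0.74880954 -0.00216981] 0.04008265606678412 1.4122462580378767
271.1243254134109 0.10181745921951432 yaw-rel 90.37549188453653
```

View pics/c7.png

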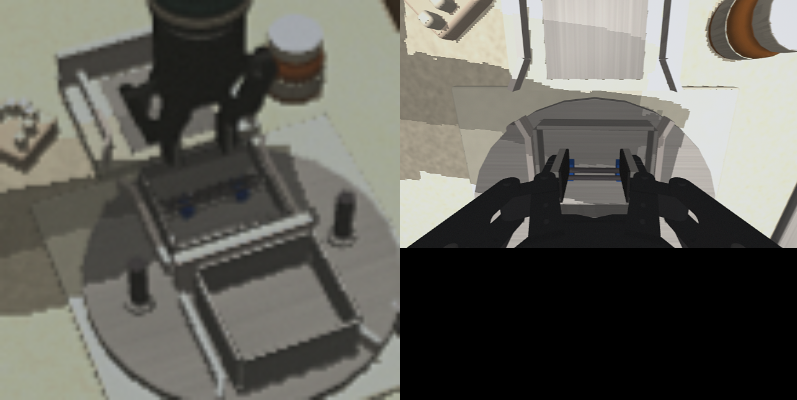

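The fingers hang between the blue blocks at (185,210) and (240,195) and the tray's dock-side wall, so I can descend.

>>> servo_tool:
  targets:
    - [[0,0,0.03],[0,0,0]]
    - [[0,0,0.06],[0,0,0]]
    - [[0,0,0.09],[0,0,0]]
    - [[0,0,0.095],[0,0,0]]
    - [[0,0,0.095],[0,0,0]]

```text
time_s: 17.4
position: [0.5694, 0.0603, 0.042]
tcp_rot: [-0.0, 0.664, 0.748, -0.0]
ft_force: [-0.7, -0.3, -0.1]
width: 0.04
grasp_force: 0.0
```

```bash
python3 m.py
```

```text
[ 0.10141336 -0.00049364] [0.56943421 0.06029801 0.04200528] [-0.66154976 -0.32632306 -0.10934424] [-0.24812379  0.69467216] [-2.49601328e-04  6.64193570e-01  7.47560566e-01 -1.99824815e-04] 0.03996167680379043 1.4160379803082215
269.7211079601748 0.10141456389256048 yaw-rel 90.15901885956912
```

>>> servo_tool:
  targets:
    - [[0,0,0.01],[0,0,0]]
    - [[0,0,0.02],[0,0,0]]
    - [[0,0,0.02],[0,0,0]]
    - [[0.012,0,0.02],[0,0,0]]
    - [[0.024,0,0.02],[0,0,0]]
    - [[0.036,0,0.02],[0,0,0]]
    - [[0.06,0,0.02],[0,0,0]]
    - [[0.09,0,0.02],[0,0,0]]

```text
time_s: 18.2
position: [0.5665, 0.0875, 0.0363]
tcp_rot: [0.0, 0.664, 0.747, -0.0]
ft_force: [-0.6, -1.5, 0.6]
width: 0.0399
grasp_force: 0.9
```

```bash
python3 m.py
```

```text
[ 0.12881146 -0.00070587] [0.56649597 0.08753892 0.03634775] [-0.58211501 -1.54978673  0.64769971] [-1.47260929  0.75638527] [ 1.30750417e-04  6.64393273e-01  7.47383142e-01 -1.23808177e-05] 0.039916744609491676 1.4646414592578052
269.6860306591106 0.12881338963786426 yaw-rel 90.12840752520235
```

>>> servo_tool:
  targets:
    - [[0.05,0,0],[0,0,0]]
    - [[0.1,0,0],[0,0,0]]
    - [[0.15,0,0],[0,0,0]]
    - [[0.2,0,0],[0,0,0]]
    - [[0.25,0,0],[0,0,0]]
    - [[0.29,0,0],[0,0,0]]
    - [[0.325,0,0],[0,0,0]]
    - [[0.35,0,0],[0,0,0]]

```text
time_s: 19.0
position: [0.554, 0.1923, 0.0362]
tcp_rot: [-0.0, 0.664, 0.748, -0.0]
ft_force: [0.7, -3.1, 1.4]
width: 0.0404
grasp_force: 1.2
```

```bash
cat > lt.py <<'E'
from h import *
import m
for n in('scene','side'):
  d=grab(n,n+'8.png');P=cloud(d).reshape(-1,3);S=np.c_[(P[:,:2]-O)@RS.T,P[:,2]]
  q=S[(S[:,2]>.046)&(S[:,2]<.055)&(S[:,0]>.13)&(S[:,0]<.175)&(abs(S[:,1])<.062)]
  print('low',len(q),np.percentile(q,[2,10,50,98],0))
E
python3 lt.py
```

```text
[ 0.23432032 -0.00028597] [0.55395197 0.19230029 0.03623345] [ 0.71190339 -3.14381478  1.39531339] [-3.20480413 -0.34584433] [-5.51968066e-05  6.64108209e-01  7.47636463e-01 -5.54243844e-05] 0.0403844088923566 1.647794349482574
269.93007371873506 0.23432049142324557 yaw-rel 90.17210776689829
low 74 [[ 0.1467437  -0.05579951  0.0462056 ]
 [ 0.14834667 -0.05344875  0.04681057]
 [ 0.1515924  -0.00836823  0.05050372]
 [ 0.17286317  0.05448858  0.05383871]]
low 64 [[ 0.14681194 -0.05382314  0.04636983]
 [ 0.14782718 -0.05103975  0.04731861]
 [ 0.15091273  0.00022758  0.05011506]
 [ 0.17329038  0.05400845  0.05331965]]
```

>>> servo_tool:
  targets:
    - [[0.012,0,0],[0,0,0]]
    - [[0.02,0,0],[0,0,0]]
    - [[0.026,0,0],[0,0,0]]
    - [[0.026,0,0],[0,0,0]]
    - [[0.0,0,0],[0,0,0]]
    - [[-0.005,0,0],[0,0,0]]
    - [[-0.005,0,-0.15],[0,0,0]]
    - [[-0.005,0,-0.3],[0,0,0]]

```text
time_s: 19.9
position: [0.5535, 0.1892, 0.1267]
tcp_rot: [-0.001, 0.664, 0.747, -0.001]
ft_force: [1.5, 0.8, 0.1]
width: 0.0401
grasp_force: 0.0
```

>>> servo_tool:
  targets:
    - [[0,0,-0.15],[0,0,0]]
    - [[0,0,-0.3],[0,0,0]]
    - [[0,0,-0.35],[0,0,0]]

```text
time_s: 20.2
position: [0.5555, 0.1898, 0.2359]
tcp_rot: [0.002, 0.664, 0.747, 0.002]
ft_force: [0.5, -0.3, -1.0]
width: 0.0399
grasp_force: 0.0
```

```bash
cat >> lt.py <<'E'
  for nm,x0,x1,zl,zh in(('end',.13,.175,.046,.055),('rear',.235,.2585,.046,.056),('deep',-.15,-.02,.07,.077)):
   q=S[(S[:,2]>zl)&(S[:,2]<zh)&(S[:,0]>x0)&(S[:,0]<x1)&(abs(S[:,1])<.06)]
   print(nm,len(q),np.percentile(q,[2,98],0)[:,:2])
  for s in(1,-1):
   q=S[(S[:,2]>.0725)&(S[:,2]<.083)&(np.hypot(S[:,0],S[:,1]-s*.095)<.02)];print(q.mean(0))
cv2.imwrite('pics/f.png',cv2.resize(d['img'][130:290,240:420,::-1],None,fx=3,fy=3))
E
python3 lt.py
```

```text
[ 0.2316145  -0.00149898] [0.55546794 0.18975182 0.23587801] [ 0.48659635 -0.34994091 -0.96799444] [-0.40354977 -0.44315035] [0.00168547 0.66439543 0.74737581 0.00229458] 0.03990186769920503 1.6437193310488027
269.6291930205643 0.23161934820018346 yaw-rel 90.12766435085278
low 74 [[ 0.15345831 -0.05590526  0.04620057]
 [ 0.1551845  -0.05235259  0.04695988]
 [ 0.15736038 -0.00027283  0.05096441]
 [ 0.17452538  0.05278934  0.05441803]]
end 74 [[ 0.15345831 -0.05590526]
 [ 0.17452538  0.05278934]]
rear 69 [[ 0.23650183 -0.05451542]
 [ 0.25659368  0.05591053]]
deep 154 [[-0.11543659 -0.05764513]
 [-0.02218822  0.0534905 ]]
[0.00051535 0.0933044  0.0779552 ]
[ 0.00085058 -0.09575991  0.07764817]
low 63 [[ 0.15208232 -0.05322053  0.04644202]
 [ 0.15360457 -0.04996984  0.04700189]
 [ 0.15597054  0.00383358  0.05019987]
 [ 0.17187065  0.05420132  0.05322411]]
end 63 [[ 0.15208232 -0.05322053]
 [ 0.17187065  0.05420132]]
rear 60 [[ 0.23799478 -0.05360852]
 [ 0.25558896  0.05425112]]
deep 124 [[-0.11569842 -0.05643803]
 [-0.02522135  0.0532493 ]]
[-0.00024318  0.09593159  0.07709487]
[-0.00053574 -0.09355269  0.07797401]
```

View pics/f.png

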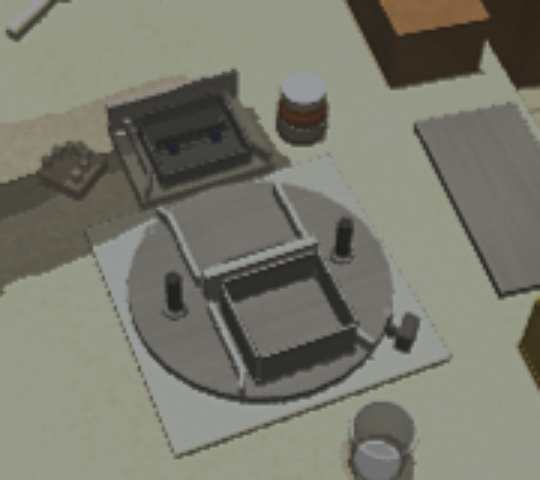

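The final view shows the low tray in the dock near (195,140) and the deep tray in the far bay near (290,310). The measured centres are about 0.205 m and -0.066 m.

```bash
python3 -c "
from plant import robot
print(robot.job_done())"
```

```text
the job is handed in; nothing more can be done
None
```

The trays are swapped: the low tray is in the dock at x ≈ 205 mm, the deep tray is in the far bay at about -66 mm, and the table is at its half-turn stop. I handed the job in at about 20 s of the 70 s allowed. The deep tray was pressed on the stop pad with about 10 N, and I had to re-grip the post once mid-turn. The hand-in gave no verdict.

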